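# Weigh down the pickle crock with a steady stack of sandstone offcuts

### The job

Weigh down the pickle crock's wooden drop lid with the three sandstone offcuts: lay the big wedge flat in the middle of the lid, bed the smaller wedge flush in the middle of its sloping top, turned end for end so the slopes cancel and the top comes out level, then stand the lumpy stone by its foot on the middle of that. Set each stone down without dropping it, leave the stack standing level by itself, and do not disturb the other things on the ledge.

Things in the scene. Friction and masses are not known exactly. Their poses are not given: they have to be found in the camera images.
- lid_top (a point): Centre of the top face of the round flat pale-wood drop lid (167 mm across) of a white ceramic pickle crock, 184 mm across at the rim, which does not move. The lid's top is 60 mm above the ledge and 8 mm above the crock's rim, so nothing stands up round it. z is up.
- big_wedge_mid (a point): Middle of the big sandstone wedge, 17.5 mm above its flat underside. 100 mm long (x), 56 mm wide (y), chipped corners, upright parallel long sides to grip across y. Its flat top rises along +x by 0.18 (0.178 rad): 26 mm high at the thin end (-x), 35 mm in the middle, 44 mm at the thick end (+x). z is normal to the underside, on which it starts lying on the ledge at any yaw. About 450 g.
- small_wedge_mid (a point): Middle of the smaller sandstone wedge, 13.75 mm above its flat underside. 84 mm long (x), 50 mm wide (y), chipped corners, upright parallel long sides to grip across y. Its flat top rises along +x by the same 0.18: 20 mm high at the thin end (-x), 27.5 mm in the middle, 35 mm at the thick end (+x). z is normal to the underside, on which it starts lying on the ledge at any yaw. About 270 g.
- small_wedge_thick (a point): Point on the top edge of the thick end of the smaller wedge, 40 mm along its own +x from its middle, 34.7 mm above its underside. Same axes as the smaller wedge.
- lump_mid (a point): Middle of the lumpy stone's heavy lobe, 22 mm above the centre of its flat foot (44 x 40 mm in x, y). Lobe 52 (x) by 40 (y) mm, 44 mm high, upright parallel sides to grip across y. A tongue 34 mm wide overhangs along -x to 70 mm out, its underside 7 to 19 mm up. Balance point about 10 mm from the foot's centre towards the tongue. z normal to the foot, on which it starts standing at any yaw. 220 g.
- canister: Bystander: clear acrylic canister with flip-top lid, holding clothes pegs, 104 mm square and 135 mm tall; origin at the centre of its underside. To be left alone.
- jug: Bystander: small stainless steel milk jug, 74 mm across, 85 mm tall, handle along +y to 64 mm from its axis; origin at the centre of its underside. To be left alone.
- reamer: Bystander: wooden citrus reamer lying along its x, 150 mm long, 48 mm across; origin under its middle. To be left alone.
- spoons: Bystander: set of pink plastic measuring spoons lying flat, about 120 mm long along its x, 85 mm across the spread bowls, 11 mm high; origin under its middle. To be left alone.
Not all that is in view belongs to the job. Leave any pink look-alike of the part that bears small_wedge_mid alone. What is shaped like the part that bears lump_mid but yellow is not meant.

How it is judged:
By the outcome, as a careful person would: the job done as asked, in the order asked, and still so for the second after the job is handed in, with the robot touching nothing.
It also fails if it takes over 69 s, if anything falls off the work surface, if the arm or the gripper's body presses on something with over 40 N, if the wrist force passes 120 N, or if a joint passes its speed limit or range.

### The arm

A 6-joint arm with a two-finger parallel gripper is mounted at the origin on the work surface. World frame = base frame: x ahead of the robot, y to its left, z up, the work surface at z = 0. Lengths are in mm, angles in rad, forces in N, time in s.
With the tool pointing down it reaches from about 150 to 775 mm from the base axis. Payload 6.1 kg.
Tool frame: the origin (TCP) lies on the centre line of the jaws, within the pads' length; the fingertips stand 8 mm ahead of it and the grasp point (between the pads) lies 11 mm behind it (env.tip_reach is the distance from the TCP to the fingertips, in mm); x points along the fingers, y is the direction in which the jaws open and shut, and the axes are right-handed (so a half turn about x gives the same grasp; the last joint's range is limited). The gripper opens to 85 mm and grips with 20 to 120 N. Pads are 22 mm wide; open, the fingers measure 114 mm over their backs; the gripper's body (76 mm by 85 mm) begins 54 mm behind the grasp point. The pads swing forward as they close: fully open they stand 13 mm farther back than shut.
Start: joints at [-1.34, 0.126, -0.04, 1.405, 0, 1.571], TCP at [120.092, -511.064, 239.295] pointing down, gripper open.
Joint ranges: [-2.72, 2.72], [-0.95, 1.95], [-1.27, 1.35], [-1.78, 2.02], [-1.46, 1.47], [-3.14, 3.14]. Speed limits (rad/s): [2.39, 2.39, 3.01, 3.14, 3.14, 3.14].

### API

Orientations are given as [roll, pitch, yaw] about the fixed x, y, z axes, in that order (R = Rz(yaw) Ry(pitch) Rx(roll)).
In Python, from plant import env, hand, kinematics, capture, get_calibration, hand_in gives the robot as it stands. Calls block until the motion is done:
- env.move_ptp(position, orientation): joint-space move of the TCP to a pose.
- env.move_l(position, rot=None, max_speed=150): straight line of the TCP; rot=None keeps the orientation; max_speed is the mean speed in mm/s.
- env.move_j(angles): joint-space move.
- hand.grip(opening, grip_force=None): opening from 0.0 (shut) to 1.0 (fully open); grip_force is the grip in N (None keeps the last); returns when the fingers have stopped.
- env.pause(seconds).
- kinematics.solve_ik(position, orientation): joint angles nearest the present ones, or None.
- env.get_state(): the state.
- capture(name): name is "scene" or "top" or "wrist"; returns (picture, depth): 420x560x3 uint8, blue, green, red; 420x560 float32, mm along the optical axis (not along the pixel's ray), 0 where there is no reading.
- get_calibration(name): a dict with "fx", "fy", "cx", "cy" (pixels), "D" ([k1, k2, p1, p2, k3] as OpenCV has them; the pictures are not rectified), "R" (3x3) and "t" (3): a world point X has camera coordinates R X + t; the wrist camera has in their place "mount" (4x4, takes a point from camera to tool coordinates, whose origin is the TCP and whose axes are the tool frame's). Camera axes: x right, y down, z forward; pixel columns grow to the right and rows downward; lengths in mm; the calibration is good to about 2 mm. A picture is of the moment at which its call begins: read the wrist's pose just before it. get_calibration takes no time and is no camera call.
A pose or a line that the arm cannot do raises env.IKError and nothing moves.
- hand_in(): hands the job in, once; it reports no verdict.
The state is a dict: "clock": time; "joints": joint angles; "qd": joint speeds; "joint_torque": joint torques, N m; "tcp_pos": TCP position; "orientation": TCP orientation; "ft_force": force on the tool from outside, world axes, zero at the start; "moment": the same for the moment, N m; "width": opening from 0.0 (shut) to 1.0 (fully open).
Only numpy, scipy, OpenCV 4.12 (cv2) and the standard library are available. Lean on these libraries where they do the work, as an engineer would, in place of code of your own. Each camera call takes 0.05 s, during which the arm holds its last target.

## Working session

There is one attempt and no reset: what is moved stays moved. The work goes in short steps, each a Python script; the robot and the scene stay as the last script left them, time stands still between calls to the robot, and variables do not carry over. Pictures are saved under pics/ and viewed, and the job is handed in when it is done.

```bash
ls; mkdir -p pics
python3 - <<'E'
from plant import env,hand,kinematics,capture,get_calibration
import cv2,numpy as np
s=env.get_state();print(s['clock'],s['tcp_pos'],s['orientation'],s['width'],env.tip_reach)
for n in ['scene','top','wrist']:
    p,d=capture(n);cv2.imwrite(f'pics/{n}0.png',p);np.save(f'pics/{n}0.npy',d)
    c=get_calibration(n);print(n,{k:np.round(v,3).tolist() for k,v in c.items()})
E
```

```text
pics
0.0 [ 119.99197926 -510.70225631  238.50008004] [-1.5723947   1.56916221  1.79994655] 0.999146650590466 8.0
scene {'fx': 536.805, 'fy': 536.805, 'cx': 278.264, 'cy': 200.245, 'D': [-0.206, 0.0, 0.0, 0.0, 0.0], 'R': [[0.446, 0.895, 0.001], [0.752, -0.373, -0.543], [-0.486, 0.243, -0.84]], 't': [-288.548, -362.812, 1603.866]}
top {'fx': 459.639, 'fy': 459.639, 'cx': 282.063, 'cy': 215.497, 'D': [0.004, 0.0, 0.0, 0.0, 0.0], 'R': [[0.003, -1.0, 0.01], [-0.995, -0.004, -0.1], [0.1, -0.009, -0.995]], 't': [29.822, 557.057, 1185.979]}
wrist {'fx': 349.587, 'fy': 349.587, 'cx': 277.371, 'cy': 207.827, 'D': [-0.071, 0.0, 0.0, 0.0, 0.0], 'mount': [[0.0, -0.328, 0.945, -133.917], [1.0, -0.0, -0.0, -0.839], [0.0, 0.945, 0.328, -84.464], [0.0, 0.0, 0.0, 1.0]]}
```

View pics/scene0.png

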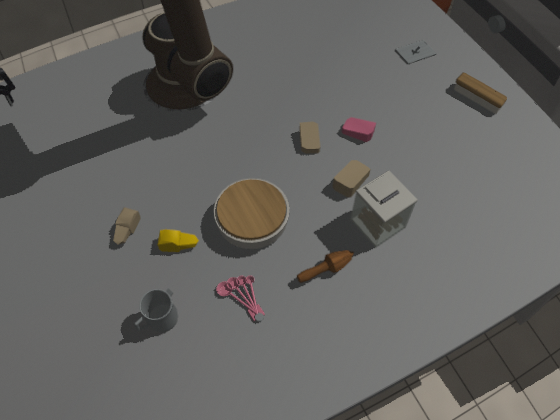

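View pics/top0.png

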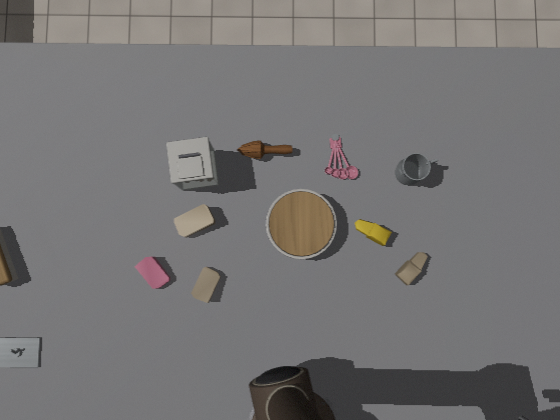

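View pics/wrist0.png

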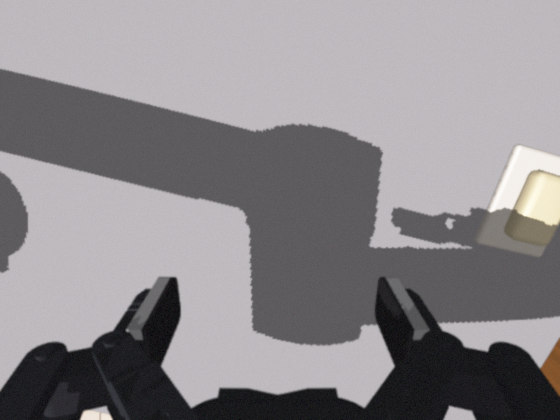

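The top view shows the lid at (301,224), the big wedge at about (195,220) beside the canister, the small wedge at about (206,284) and the lumpy stone at about (411,268). The pink look-alike is at (152,272) and the yellow one at (373,232). Next I'll measure positions from depth.

```bash
cat > h.py <<'E'
import numpy as np,cv2
from plant import env,hand,kinematics,capture,get_calibration
from scipy.spatial.transform import Rotation as Ro
def cloud(d,c,pose=None):
    K=np.array([[c['fx'],0,c['cx']],[0,c['fy'],c['cy']],[0,0,1]])
    v,u=np.mgrid[:d.shape[0],:d.shape[1]]
    pts=np.stack([u.ravel(),v.ravel()],1).astype(np.float64)[:,None]
    n=cv2.undistortPoints(pts,K,np.array(c['D'],float))[:,0]
    z=d.ravel().astype(float)
    P=np.c_[n*z[:,None],z]
    if 'R' in c: W=(P-np.array(c['t']))@np.array(c['R'])
    else:
        M=np.array(c['mount']);T=P@M[:3,:3].T+M[:3,3]
        W=T@Ro.from_euler('xyz',pose[1]).as_matrix().T+pose[0]
    W[z==0]=np.nan
    return W.reshape(d.shape+(3,))
E
python3 - <<'E'
from h import *
for n in ['top','scene']:
    d=np.load(f'pics/{n}0.npy');W=cloud(d,get_calibration(n));np.save(f'pics/{n}0W.npy',W)
    z=W[...,2]
    print(n,'table z',np.nanmedian(z[80:120,100:450] if n=='top' else z[300:350,300:350]))
    m=((z>9)&(z<150)).astype(np.uint8)
    k,l,st,ce=cv2.connectedComponentsWithStats(m)
    for i in range(1,k):
        if st[i,4]>120:
            w=W[l==i];x,y,zz=w.T
            rect=cv2.minAreaRect(w[:,:2].astype(np.float32))
            print(np.round(ce[i]),st[i,4],'mean',w.mean(0).round(1),'z',zz.min().round(),np.percentile(zz,[50,98]).round(1),'rect',np.round(rect[0],1),np.round(rect[1],1),round(rect[2],1))
p=cv2.imread('pics/top0.png')
cv2.imwrite('pics/crop.png',np.hstack([cv2.resize(p[190:310,130:250],(400,400),interpolation=2),cv2.resize(p[210:310,350:450],(400,400),interpolation=2)]))
E
```

```text
top table z -2.27808622331084
[192. 163.] 2220 mean [677.  254.6 115.7] z 9.0 [128.2 135.9] rect [684.1 259.7] [104.9 105.2] 8.2
[263. 149.] 596 mean [733.8  83.1  33. ] z 16.0 [32.4 45.9] rect [739.2  79.4] [ 48.8 147.4] 8.4
[414. 168.] 624 mean [ 680.7 -313.    54. ] z 9.0 [57.5 85.5] rect [ 683.1 -314.7] [75.8 84.7] 59.0
[301. 224.] 3874 mean [533.7 -17.5  56.6] z 35.0 [57.4 62.6] rect [535.  -17.2] [179.7 181.9] 0.2
[194. 220.] 821 mean [542.4 261.9  32.5] z 9.0 [32.5 43.2] rect [542.7 264.5] [57.4 99.7] 26.3
[373. 231.] 521 mean [ 516.4 -207.4   33.4] z 9.0 [34.1 45.1] rect [ 519.7 -205.2] [93.8 40.4] 61.3
[  5. 266.] 407 mean [422.7 748.1  31.9] z 9.0 [36.6 46. ] rect [438.3 751.1] [126.   31.6] 8.9
[412. 268.] 545 mean [ 421.1 -307.2   32.9] z 9.0 [33.8 45.4] rect [ 425.2 -314.2] [40.4 96.2] 47.6
[153. 272.] 648 mean [407.7 368.5  25.4] z 9.0 [25.4 34.5] rect [406.8 369.2] [83.1 52. ] 38.1
[206. 284.] 633 mean [376.3 229.6  25.5] z 10.0 [25.7 34.8] rect [376.9 229.8] [50.  83.1] 67.2
[278. 371.] 161 mean [182.6  40.1 133.9] z 100.0 [135.6 149.6] rect [180.1  41.8] [ 16.7 139. 
[... 727 characters left out ...]
.8
[376. 201.] 3879 mean [669.2 246.8  87.9] z 9.0 [104.2 136. ] rect [624.4 257.2] [242.2 119.4] 0.0
[251. 213.] 4197 mean [550.7 -24.   55.3] z 9.0 [58.2 63.3] rect [538.9 -18.2] [182.  183.9] 67.3
[125. 225.] 606 mean [ 431.2 -311.6   32.5] z 9.0 [32.1 46.6] rect [ 429.  -315.5] [42.8 95.9] 43.9
[175. 240.] 668 mean [ 525.4 -213.9   33.1] z 10.0 [33.2 47.6] rect [ 523.8 -208.8] [94.1 42.7] 61.3
[327. 265.] 733 mean [743.6  77.   33.9] z 14.0 [33.6 46.9] rect [743.   79.8] [ 43.4 148.2] 6.8
[251. 305.] 145 mean [ 746.6 -118.3   11. ] z 9.0 [10.9 14.4] rect [ 738.7 -118.8] [100.3  21.8] 10.2
[157. 310.] 1101 mean [ 684.6 -314.6   53.7] z 9.0 [55.7 87.8] rect [ 683.7 -317.6] [86.  78.1] 70.4
```

View pics/crop.png

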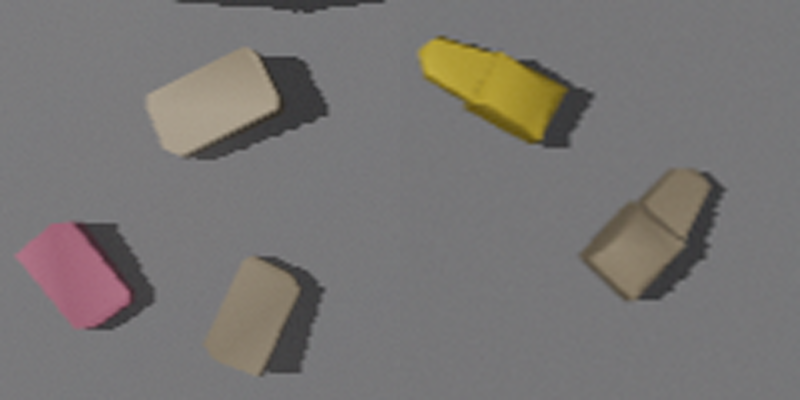

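```bash
cat >> h.py <<'E'
def wedge_fit(w,zlo,L,Wd,slope=0.18,hm=35.,thr=3):
    # w: points on object in world; fit plane with given slope to upper face; then yaw/centre from the top-face outline
    from scipy.optimize import minimize
    w=w[w[:,2]>zlo]
    for _ in range(8):
        A=np.c_[w[:,:2],np.ones(len(w))];c,*_=np.linalg.lstsq(A,w[:,2],rcond=None)
        r=w[:,2]-A@c; w=w[np.abs(r)<max(thr,2*np.std(r))] if _<7 else w
    r=cv2.minAreaRect(w[:,:2].astype(np.float32))
    return c,np.hypot(c[0],c[1]),np.arctan2(c[1],c[0]),w,r
def longdir(r):
    b=cv2.boxPoints(r);e=[b[1]-b[0],b[2]-b[1]];e=max(e,key=np.linalg.norm);return np.arctan2(e[1],e[0])
def pose(pos,yaw,pitch=np.pi/2): return [0,pitch,yaw]
def st(): 
    s=env.get_state();return np.array(s['tcp_pos']),np.array(s['orientation'])
E
python3 - <<'E'
from h import *
for n in ['top','scene']:
    W=np.load(f'pics/{n}0W.npy')
    off={'top':2.3,'scene':.7}[n]
    for nm,c,zl,R in [('big',(542,264),20,70),('small',(377,230),15,60),('lump',(425,-315),9,75),('lid',(536,-17.5),54,86)]:
        m=np.hypot(W[...,0]-c[0],W[...,1]-c[1])<R
        w=W[m]+[0,0,off]
        if nm=='lump':
            t=w[w[:,2]>36]; r=cv2.minAreaRect(t[:,:2].astype(np.float32)); a=w[w[:,2]>9]
            print(n,nm,'lobe',t.mean(0).round(1),np.round(r[0],1),np.round(r[1],1),r[2],'all',a.mean(0).round(1)); continue
        co,s,dr,ww,r=wedge_fit(w,zl,0,0)
        print(n,nm,'slope',s.round(3),'dir',dr.round(3),'long',longdir(r).round(3),'rect',np.round(r[0],1),np.round(r[1],1),'z@c',co@[*r[0],1],len(ww))
s=env.get_state();print(s['clock'])
for p,y in [((542,264,150),1.57),((536,-17,200),1.57),((425,-315,120),1)]:
    print(kinematics.solve_ik(p,[0,np.pi/2,y]))
E
```

```text
Traceback (most recent call last):
  File "h.py", line 23, in wedge_fit
    r=w[:,2]-A@c; w=w[np.abs(r)<max(thr,2*np.std(r))] if _<7 else w
                                                         ^^^
TypeError: '<' not supported between instances of 'list' and 'int'
```

```bash
sed -i 's/c,\*_=np/c,*q=np/' h.py
cat > a.py <<'E'
from h import *
for n in ['top','scene']:
    W=np.load(f'pics/{n}0W.npy')
    off={'top':2.3,'scene':.7}[n]
    for nm,c,zl,R in [('big',(542,264),20,70),('small',(377,230),15,60),('lump',(425,-315),9,75),('lid',(536,-17.5),54,86)]:
        m=np.hypot(W[...,0]-c[0],W[...,1]-c[1])<R
        w=W[m]+[0,0,off]
        if nm=='lump':
            t=w[w[:,2]>36]; r=cv2.minAreaRect(t[:,:2].astype(np.float32)); a=w[w[:,2]>9]
            print(n,nm,'lobe',t.mean(0).round(1),np.round(r[0],1),np.round(r[1],1),r[2],'all',a.mean(0).round(1)); continue
        co,s,dr,ww,r=wedge_fit(w,zl,0,0)
        print(n,nm,'slope',s.round(3),'dir',dr.round(3),'long',longdir(r).round(3),'rect',np.round(r[0],1),np.round(r[1],1),'z@c',co@[*r[0],1],len(ww))
s=env.get_state();print(s['clock'])
for p,y in [((542,264,150),1.57),((536,-17,200),1.57),((425,-315,120),1)]:
    print(kinematics.solve_ik(p,[0,np.pi/2,y]))
E
python3 a.py
```

```text
top big slope 0.183 dir -1.167 long -1.12 rect [542.6 264.5] [56.6 99.8] z@c 35.322503016213425 659
top small slope 0.172 dir 2.73 long -0.399 rect [376.8 229.9] [50.  82.8] z@c 28.221884236707254 520
top lump lobe [ 410.1 -298.7   42.3] [ 412.8 -303. ] [39.6 60.8] 47.71333312988281 all [ 421.  -306.8   34.8]
top lid slope 0.0 dir -0.042 long 1.108 rect [534.7 -18.3] [164.6 164.5] z@c 60.328579104404426 2789
scene big slope 0.182 dir -1.084 long -1.086 rect [545.5 262.8] [56.3 99.8] z@c 34.66538409597787 525
scene small slope 0.18 dir 2.828 long -0.406 rect [379.1 229.4] [50.7 88. ] z@c 27.073697253934107 473
scene lump lobe [ 417.4 -302.4   42.5] [ 416.  -302.6] [41.3 48.1] 50.248573303222656 all [ 431.1 -311.4   33. ]
scene lid slope 0.001 dir 0.859 long -0.452 rect [538.6 -19.4] [164.4 164.9] z@c 59.68932928418962 2712
0.15
[ 0.45326223  0.28544904 -0.03757654  1.24777074  0.         -1.11673777]
[-0.03170579  0.1495149  -0.09790387  1.32337755  0.         -1.60170579]
[-0.63783009  0.16005034 -0.26247718  1.14826881  0.         -1.63783009]
```

```bash
cat >> h.py <<'E'
def look(tag):
    p=st();pic,d=capture('wrist');cv2.imwrite(f'pics/{tag}.png',pic);W=cloud(d,get_calibration('wrist'),p);np.save(f'pics/{tag}W.npy',W);return pic,W
E
python3 - <<'E'
from h import *
env.move_ptp([543,264,170],[0,np.pi/2,-1.10]);print(env.get_state()['clock'],st())
pic,W=look('w_big')
print('table',np.nanmedian(W[...,2][np.abs(W[...,2])<10]))
m=np.hypot(W[...,0]-543,W[...,1]-264)<70
co,s,dr,ww,r=wedge_fit(W[m],20,0,0)
print('slope',s.round(3),'dir',dr.round(3),'long',longdir(r).round(3),'rect',np.round(r[0],1),np.round(r[1],1),'z@c',co@[*r[0],1],len(ww))
E
```

```text
3.25 (array([543.36387568, 263.28038569, 170.13426428]), array([ 0.96836703,  1.57054696, -0.13287604]))
table -0.683244636348391
slope 2.988 dir 2.039 long 0.473 rect [549.5 251.4] [138.2  66.7] z@c 154.8121891151634 27348
```

View pics/w_big.png

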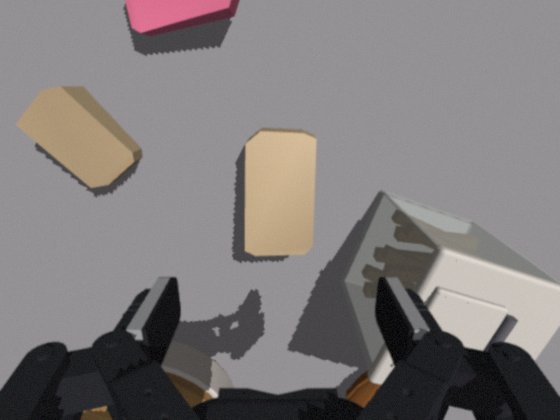

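```bash
cat > b.py <<'E'
from h import *
W=np.load('pics/w_bigW.npy')
for nm,c,zl,R in [('big',(543,264),20,70),('small',(378,229.6),15,60)]:
    m=(np.hypot(W[...,0]-c[0],W[...,1]-c[1])<R)&(W[...,2]<60)
    co,s,dr,ww,r=wedge_fit(W[m],zl,0,0)
    print(nm,'slope',s.round(3),'dir',dr.round(3),'long',longdir(r).round(3),'rect',np.round(r[0],1),np.round(r[1],1),'z@c',co@[*r[0],1],len(ww))
E
python3 b.py
```

```text
big slope 0.179 dir -1.121 long -1.121 rect [543.7 266.5] [56.3 99.7] z@c 34.28749044635475 8331
small slope 0.181 dir 2.759 long -0.398 rect [377.2 231.9] [52.  84.4] z@c 26.846506206319987 6312
```

Run:
```python
from h import *
yaw=-1.121
env.move_ptp([543.7,265.7,60],[0,np.pi/2,yaw])
env.move_l([543.7,265.7,15],max_speed=100)
print(hand.grip(0.3,60));s=env.get_state();print(s['clock'],s['width'],s['ft_force'])
env.move_l([543.7,265.7,135],max_speed=150)
s=env.get_state();print(s['clock'],s['width'],s['ft_force'],s['tcp_pos'])
env.move_ptp([536.7,-18.5,175],[0,np.pi/2,-np.pi/2])
env.pause(.1)
s=env.get_state();print(s['clock'],s['width'],s['ft_force'],s['tcp_pos'])
pic,W=look('w_lid')
```

```text
False
4.8 0.6422682674856861 [-1.04291586 -0.44189067  5.57842182]
5.75 0.6418141695071039 [-0.15734475  0.02578567 -5.12497429] [543.00964349 265.37713916 133.57012454]
6.9583 0.6417513927925176 [-0.9342509   0.23743975 -5.04874529] [536.83877967 -17.23828055 174.54941019]
```

View pics/w_lid.png

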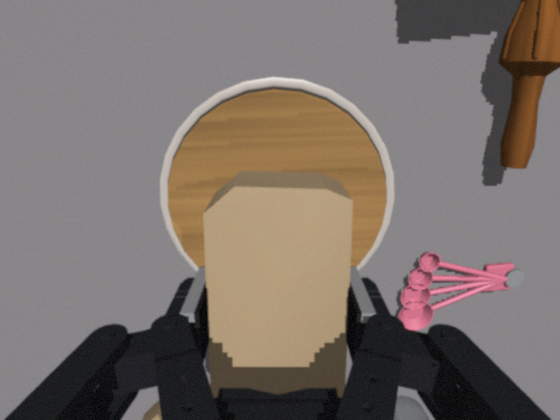

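The wedge is held straight between the fingers, with the lid behind it centred at about (277,190). I'll measure both in this one frame.

```bash
cat >> h.py <<'E'
def circ(W,c0,zr=(52,66),R=110):
    from scipy.optimize import least_squares
    z=W[...,2];m=(z>zr[0])&(z<zr[1])&(np.hypot(W[...,0]-c0[0],W[...,1]-c0[1])<R)
    pts=W[m][:,:2];hull=cv2.convexHull(pts.astype(np.float32))[:,0]
    f=lambda p:np.hypot(pts[:,0]-p[0],pts[:,1]-p[1])
    # farthest points per angle bin
    a=np.arctan2(pts[:,1]-c0[1],pts[:,0]-c0[0]);r=f(c0);E=[]
    for b in np.linspace(-np.pi,np.pi,121)[:-1]:
        k=(a>=b)&(a<b+2*np.pi/120)
        if k.sum()>3:E.append(pts[k][np.argmax(r[k])])
    E=np.array(E)
    s=least_squares(lambda p:np.hypot(E[:,0]-p[0],E[:,1]-p[1])-p[2],[*c0,92],loss='soft_l1',f_scale=1.0)
    return s.x,np.median(z[m]),len(E)
E
python3 - <<'E'
from h import *
W=np.load('pics/w_lidW.npy')
for zr in [(48,66),(56.5,63)]: print(circ(W,[536.7,-18.5],zr))
for n in('top','scene'):
    T=np.load(f'pics/{n}0W.npy'); T[...,2]+={'top':2.3,'scene':.7}[n]
    for zr in [(48,66),(56.5,63)]: print(n,circ(T,[536.7,-18.5],zr))
z=W[...,2];print(np.nanmedian(z[np.abs(z)<8]))
m=(z>140)&(z<215)&(np.abs(W[...,0]-536.7)<24.)&(np.abs(W[...,1]+18)<60)
w=W[m];
co,s,dr,ww,r=wedge_fit(w,150,0,0)
print('slope',s,'dir',dr,'long',longdir(r),np.round(r[0],1),np.round(r[1],1),len(ww),co@[*r[0],1], ww[:,1].min(),ww[:,1].max(), ww[:,0].min(),ww[:,0].max())
print(co, st())
E
```

```text
(array([535.79268081, -15.77180448,  91.05194757]), np.float64(59.07075188953205), 88)
(array([535.77991576, -15.44424576,  82.66419876]), np.float64(59.273409596252804), 86)
top (array([534.77957284, -17.8179155 ,  90.35950927]), np.float64(59.75818621443388), 120)
top (array([534.47482586, -17.70495068,  82.04116443]), np.float64(60.074681193361215), 120)
scene (array([538.7924857 , -19.2236103 ,  90.86925598]), np.float64(59.21542228946488), 120)
scene (array([539.26975568, -19.23825849,  82.47100176]), np.float64(59.72054102413198), 120)
-0.6760188453776834
slope 0.18064759118557674 dir -1.58320766961516 long 1.5707723 [536.7  -9.2] [86.2 48. ] 24776 191.37267583084426 -52.25111483363315 33.91399607242762 512.7027126228003 560.6980968896842
[-2.24202162e-03 -1.80633678e-01  1.90919787e+02] (array([536.82702823, -17.23787049, 174.58742085]), array([-2.03103861,  1.57011734,  2.6835242 ]))
```

Run:
```python
from h import *
W=np.load('pics/w_lidW.npy');z=W[...,2]
m=(z>155)&(z<205)&(np.abs(W[...,1]-5)<12)&(np.abs(W[...,0]-536.7)<40)
# rows: x extent on top plane
x=W[...,0]; pl=-2.24e-3*x-.18063*W[...,1]+190.92
m&=np.abs(z-pl)<2
for r in range(200,300,12):
    q=x[r][m[r]]
    if len(q):print(r,q.min().round(1),q.max().round(1),np.median(W[r][m[r]][:,1]).round(1))
mm=(np.abs(z-pl)<2)&(np.abs(x-536.7)<15)&(np.abs(W[...,1])<60)
print(np.percentile(W[mm][:,1],[.05,99.9]), W[mm][:,1].max())
```

```text
236 508.4 564.5 14.7
248 508.3 564.6 10.1
260 508.6 564.2 5.4
272 508.5 564.4 0.7
284 503.6 567.5 -4.1
[-51.48751584  33.50889799] 33.793459585997624
```

```bash
cat >> h.py <<'E'
def lower(p,rot,z0,zmin,step=0.7,df=4):
    p=np.array(p,float);env.move_l([p[0],p[1],z0],rot,max_speed=80);env.pause(.15)
    f0=env.get_state()['ft_force'][2];z=z0
    while z>zmin:
        z-=step;env.move_l([p[0],p[1],z],rot,max_speed=25)
        s=env.get_state();f=s['ft_force'][2]-f0
        if f>df:break
    s=env.get_state();print('lower',round(z,2),'df',round(f,2),np.round(s['tcp_pos'],2),np.round(s['ft_force'],1),s['clock']);return z
E
python3 - <<'E'
from h import *
rot=[0,np.pi/2,-np.pi/2]
env.move_l([536.3,-16.5,95],rot,max_speed=150)
z=lower([536.3,-16.5],rot,79.5,73)
hand.grip(0.9);s=env.get_state();print(s['clock'],s['width'],s['ft_force'])
env.move_l([536.3,-16.5,195],max_speed=200)
env.pause(.1)
look('w_big2');p,d=capture('top');cv2.imwrite('pics/top1.png',p);np.save('pics/top1W.npy',cloud(d,get_calibration('top')));print(st(),env.get_state()['clock'])
E
cat > c.py <<'E'
from h import *
import sys
for f,off in [('w_big2',.68),('top1',2.3)]:
    W=np.load(f'pics/{f}W.npy')+[0,0,off]
    m=(np.hypot(W[...,0]-536,W[...,1]+17)<70)&(W[...,2]<120)
    co,s,dr,ww,r=wedge_fit(W[m],80,0,0)
    print(f,'slope',s.round(3),'dir',dr.round(3),'long',longdir(r).round(3),'rect',np.round(r[0],1),np.round(r[1],1),'z@c',co@[*r[0],1],len(ww))
    print(circ(W,[536,-17],(48,66)),circ(W,[536,-17],(56.5,63)))
E
python3 c.py
```

```text
lower 75.3 df 8.36 [536.39 -16.5   76.15] [-4.   0.5  4.5] 9.6833
10.0333 0.8987271005522822 [-0.40683529  0.70265703 -0.67070174]
(array([535.56021183, -16.4774643 , 193.45497577]), array([-1.59812268,  1.56813767,  3.11427916])) 10.9833
w_big2 slope 0.18 dir -1.576 long -1.569 rect [536.  -16.1] [56.3 99.9] z@c 95.00712220569149 10712
(array([535.79842372, -15.8743442 ,  91.06362234]), np.float64(59.757432370613905), 120) (array([535.64522561, -15.71560983,  82.83421131]), np.float64(59.94284245658516), 120)
top1 slope 0.173 dir -1.598 long 0.003 rect [536.1  26.3] [48.1  7.6] z@c 87.37338134571445 58
(array([534.63573856, -17.69215501,  90.14694172]), np.float64(59.219869509267085), 37) (array([534.29697279, -21.49044345,  85.19265201]), np.float64(59.95993212504711), 34)
```

View pics/w_big2.png

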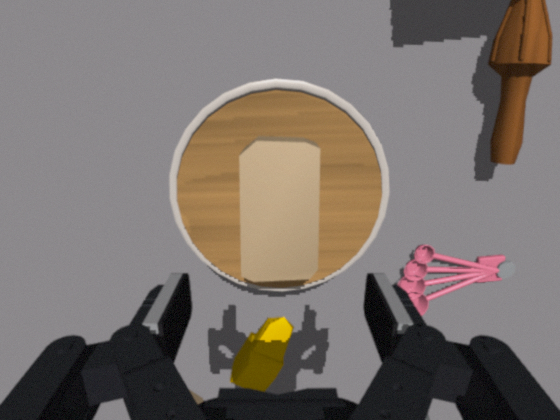

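The big wedge lies flat on the lid at (280,210), with its middle within 0.4 mm of the lid's centre and the right slope. Now the small wedge.

Run:
```python
from h import *
yaw=-0.395
env.move_ptp([377.5,230,150],[0,np.pi/2,yaw]);env.pause(.1)
pic,W=look('w_small')
m=(np.hypot(W[...,0]-378,W[...,1]-230)<60)&(W[...,2]<60)
co,s,dr,ww,r=wedge_fit(W[m],15,0,0)
print(st(),env.get_state()['clock'],'slope',s.round(3),'dir',dr.round(3),'long',longdir(r).round(3),'rect',np.round(r[0],1),np.round(r[1],1),'z@c',co@[*r[0],1],len(ww))
```

```text
(array([378.41217283, 229.4278179 , 150.17519377]), array([0.56975405, 1.57036731, 0.17243527])) 12.275 slope 0.18 dir 2.743 long -0.404 rect [377.2 232. ] [50.1 84.7] z@c 26.673280572606508 6112
```

View pics/w_small.png

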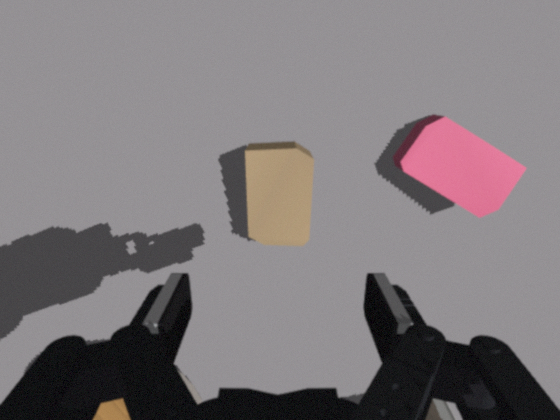

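Run:
```python
from h import *
yaw=-0.402; rot=[0,np.pi/2,yaw]
env.move_l([378.1,230.8,50],rot,max_speed=180)
env.move_l([378.1,230.8,14],max_speed=100)
env.pause(.1);print(st())
hand.grip(0.3,50);s=env.get_state();print(s['clock'],s['width'],s['ft_force'],s['tcp_pos'])
env.move_l([378.1,230.8,170],max_speed=180)
env.move_ptp([536.3,-10,215],[0,np.pi/2-.1785,-np.pi/2])
env.pause(.15)
s=env.get_state();print(s['clock'],s['width'],s['ft_force'],s['tcp_pos'])
pic,W=look('w_small2')
```

```text
(array([378.79219091, 231.20506041,  14.98221042]), array([0.94300835, 1.56913659, 0.5409719 ]))
13.9583 0.5725395394293215 [-1.35264829 -0.92971159  5.84258362] [378.56839779 231.04967051  14.81635318]
16.2417 0.5732274946582067 [-0.1564338   0.17756119 -1.92359035] [535.83985845  -8.90327917 214.84639025]
```

View pics/w_small2.png

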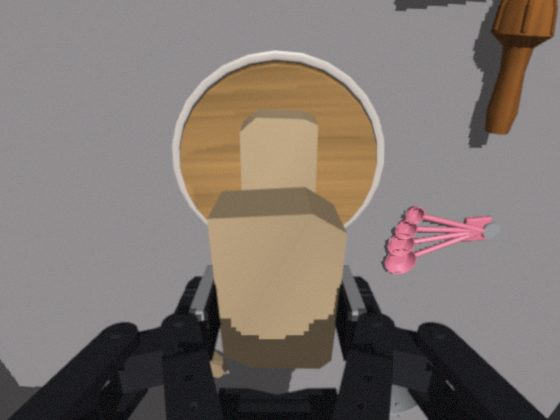

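Run:
```python
from h import *
W=np.load('pics/w_small2W.npy');z=W[...,2];x=W[...,0];y=W[...,1]
p=st();print(p)
m=(z>195)&(z<245)&(np.abs(x-536)<20)&(np.abs(y+10)<45)
co,s,dr,ww,r=wedge_fit(W[m],195,0,0,thr=1.5)
print('plane',co,len(ww))
pl=co[0]*x+co[1]*y+co[2]
m=np.abs(z-pl)<1.5
yy=ww[:,1];print('y',yy.min(),np.percentile(yy,[1,99]),yy.max())
for r_ in range(190,360,12):
    q=m[r_]&(np.abs(x[r_]-536)<40)
    if q.sum()>5:print(r_,x[r_][q].min().round(1),x[r_][q].max().round(1),np.median(y[r_][q]).round(1))
# full column
for cc in (260,275,290): 
    q=np.where(m[:,cc])[0];print(cc,q.min(),q.max(),y[q.min(),cc],y[q.max(),cc])
# end face (below the thick edge): points just above the edge rows
for rr in range(184,200,2): print(rr,W[rr,277].round(1))
b=(z>60)&(z<110)&(np.hypot(x-536,y+16)<70)
co2,s2,dr2,w2,r2=wedge_fit(W[b],80,0,0);print(co2,s2,dr2,w2[:,1].max(),co2@[536,-16,1])
```

```text
(array([535.94488148,  -8.97455484, 214.96244164]), array([-8.42109989e-04,  1.39254395e+00, -1.56954981e+00]))
plane [-1.89981857e-03  3.35272574e-04  2.27480079e+02] 14498
y -48.78224181560399 [-45.71830202  34.4409171 ] 34.99949574876032
214 527.9 548.5 37.2
226 510.6 556.5 32.4
238 510.7 560.3 27.4
250 510.7 560.5 22.0
262 510.7 560.2 16.4
274 510.6 560.4 10.5
286 504.2 565.4 4.4
298 510.7 559.6 -2.0
310 510.9 559.7 -8.7
322 510.7 559.9 -16.1
334 510.8 560.4 -23.7
346 511.0 560.2 -31.5
358 513.2 560.4 -39.8
260 215 367 36.41603327526175 -46.913362470404664
275 214 367 37.23516667839198 -46.851680372173305
290 213 368 36.97976494796631 -47.810307370259146
184 [535.1 -13.6  94.7]
186 [535.1 -15.1  95.1]
188 [535.2  30.8 192.4]
190 [535.2  31.9 196.5]
192 [535.2  32.4 199.5]
194 [535.2  32.5 201.6]
196 [535.2  33.5 205.2]
198 [535.2  33.2 206.5]
[-7.84936114e-04 -1.77810383e-01  9.18162871e+01] 0.17781211508882228 -1.5752107541393052 34.30208802208222 94.24052743156385
```

Run:
```python
from h import *
rot=[0,np.pi/2-.1785,-np.pi/2]
tx,ty=536.3,-15.0
env.move_l([tx,ty-1,130],rot,max_speed=150)
env.move_l([tx,ty-1,115],rot,max_speed=80);env.pause(.2)
p,o=st();print(p,o)
cx=tx+(tx-p[0]);cy=ty-1+(ty-p[1])
print(cx,cy)
lower([cx,cy],rot,113.5,107,step=.6,df=3)
print(st())
env.pause(.1)
look('w_small3a')
```

```text
[536.59257558 -15.98613217 115.49292843] [ 0.00436271  1.39234698 -1.56651526]
536.0074244229756 -15.013867834058534
lower 109.3 df 4.34 [536.04 -15.03 109.79] [-2.3  0.6  2.4] 19.6917
(array([536.04213682, -15.03457523, 109.78866856]), array([ 0.00272514,  1.39220871, -1.56807177]))
```

Run:
```python
from h import *
rot=[0,np.pi/2-.1785,-np.pi/2]
p=[536.0,-15.0]
hand.grip(0.85);s=env.get_state();print(s['clock'],s['width'],s['ft_force'])
t=.1785;L=50
env.move_l([p[0],p[1]+L*np.sin(t),109.5+L*np.cos(t)],rot,max_speed=120)
env.move_l([536.3,-16.5,235],[0,np.pi/2,-np.pi/2],max_speed=200);env.pause(.1)
print(st(),env.get_state()['clock']);pic,W=look('w_small3');W=W+[0,0,.68]
z=W[...,2];x=W[...,0];y=W[...,1]
m=(z>108)&(z<140)&(np.hypot(x-536,y+14)<60)
co,s,dr,ww,r=wedge_fit(W[m],112,0,0,thr=1.5)
print('plane',co,s,dr,np.round(r[0],1),np.round(r[1],1),longdir(r),co@[*r[0],1])
print(circ(W,[536,-17],(56.5,63)))
b=(z>80)&(z<110)&(np.abs(x-536)<40)&(np.abs(y+16)<60)
print(np.percentile(W[b][:,0],[.5,99.5]),np.percentile(W[b][:,1],[.5,99.5]))
```

```text
20.2 0.8487040012987863 [0.95836111 0.22481716 0.17141902]
(array([535.53886493, -16.3023852 , 233.1248853 ]), array([-1.50348269,  1.56780551, -3.07403028])) 21.4
plane [-4.25584431e-04 -3.14926709e-05  1.22231788e+02] 0.000426748047508535 -3.067728634496089 [535.7 -11.3] [85.4 50.1] 1.5678273 122.00417483562016
(array([535.46809217, -15.50645742,  82.80842482]), np.float64(59.93255260591618), 120)
[508.18324156 564.11000198] [-65.14014155  33.78482824]
```

View pics/w_small3.png

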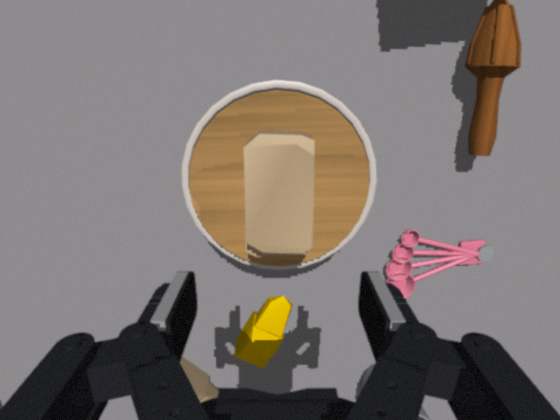

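The small wedge is bedded: its top is level (slope 0.0004) at 122.0 mm, against 122.1 expected, and centred. Next the lump.

```bash
python3 - <<'E'
from h import *
yaw=-0.72
env.move_ptp([414,-302,165],[0,np.pi/2,yaw]);env.pause(.1)
print(st(),env.get_state()['clock'])
pic,W=look('w_lump')
E
cat > d.py <<'E'
from h import *
W=np.load('pics/w_lumpW.npy')+[0,0,.68];z=W[...,2]
near=(np.hypot(W[...,0]-420,W[...,1]+308)<80)&(z<60)
for zl,zh in [(30,60),(38,60),(41,60),(6,60),(15,30)]:
    w=W[near&(z>zl)&(z<zh)];r=cv2.minAreaRect(w[:,:2].astype(np.float32))
    print(zl,zh,len(w),w.mean(0).round(1),np.round(r[0],1),np.round(r[1],1),longdir(r).round(3))
E
python3 d.py
```

```text
(array([ 414.64154079, -301.34644564,  165.11957671]), array([ 0.62507947,  1.57054123, -0.09375011])) 22.85
30 60 3674 [ 411.3 -299.4   39.7] [ 418.8 -306.3] [39.9 75.4] -0.742
38 60 2473 [ 409.1 -297.3   42.5] [ 409.9 -298. ] [38.  45.2] -0.748
41 60 1932 [ 410.4 -297.9   43.4] [ 410.5 -298.3] [36.3 37.7] -0.83
6 60 4804 [ 416.6 -304.3   36.4] [ 426.1 -313.1] [39.9 96.2] -0.747
15 30 1064 [ 436.3 -322.8   26.7] [ 425.9 -313.3] [39.8 96.1] -0.754
```

View pics/w_lump.png

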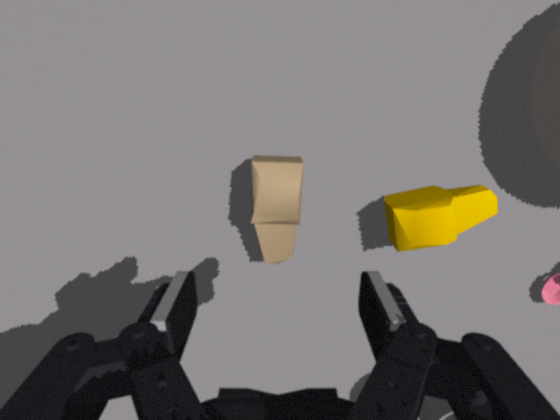

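Run:
```python
from h import *
rot=[0,np.pi/2,-.748]
env.move_l([413.6,-301.7,65],rot,max_speed=180)
env.move_l([413.6,-301.7,17],max_speed=100)
hand.grip(0.2,50);s=env.get_state();print(s['clock'],s['width'],s['ft_force'],s['tcp_pos'])
env.move_l([413.6,-301.7,215],max_speed=180)
env.move_ptp([536.3,-17,230],[0,np.pi/2,-np.pi/2])
env.pause(.15)
s=env.get_state();print(s['clock'],s['width'],s['ft_force'],s['tcp_pos'])
pic,W=look('w_lump2')
```

```text
24.6333 0.45960490703690066 [-0.58508328  0.10488164  5.85371644] [ 414.16054317 -302.21799409   17.94583032]
27.3167 0.4644343643002562 [-0.96627563 -0.21347676 -1.84505065] [536.13991472 -17.87372521 229.8689529 ]
```

View pics/w_lump2.png

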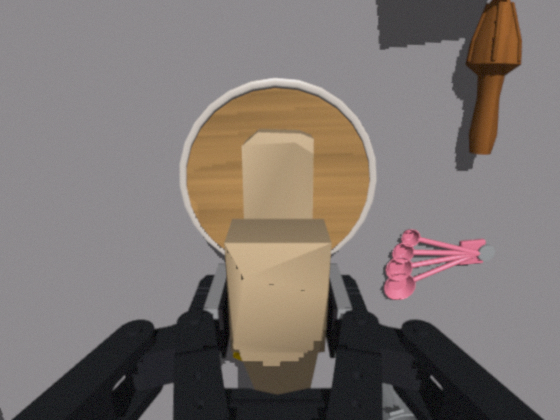

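```bash
cat > e.py <<'E'
from h import *
from scipy.optimize import least_squares
# model frame: initial cloud in lump frame (foot centre origin, x=-tongue)
W0=np.load('pics/w_lumpW.npy')+[0,0,.68]
th=-.747;t=np.array([np.cos(th),np.sin(th)]);n=np.array([-t[1],t[0]])
f=np.array([409.9,-298.3])
P=W0.reshape(-1,3);P=P[np.isfinite(P[:,0])]
a=(P[:,:2]-f)@t; b=(P[:,:2]-f)@n
k=(np.abs(b)<19)&(a>-30)&(a<72)&(P[:,2]>5)&(P[:,2]<50)
M=np.c_[a,b,P[:,2]][k]      # a towards tongue
W=np.load('pics/w_lump2W.npy')+[0,0,.68]
Q=W.reshape(-1,3);Q=Q[np.isfinite(Q[:,0])]
# held: tongue towards -y ; a=-(y-yf), b=x-xf
H=np.c_[-(Q[:,1]),Q[:,0]-535.7,Q[:,2]]
for lo,hi in [(-24,24)]:
    k=(np.abs(H[:,1])<16)&(H[:,2]>205)&(H[:,2]<275)&(H[:,0]>-20)&(H[:,0]<60);H=H[k]
def prof(C,c=2):
    out=[]
    for a0 in np.arange(np.floor(C[:,0].min()),C[:,0].max(),c):
        q=C[(C[:,0]>=a0)&(C[:,0]<a0+c)]
        if len(q)>8:out.append((a0+c/2,np.median(q[:,2]),len(q)))
    return np.array(out)
pm=prof(M);ph=prof(H)
print(pm[:,:2].round(1).tolist());print(ph[:,:2].round(1).tolist())
z=W[...,2];x=W[...,0];y=W[...,1]
for r in range(216,350,12):
    q=(z[r]>232)&(np.abs(x[r]-536)<26)&(z[r]<275)
    if q.sum()>5:print(r,x[r][q].min().round(1),x[r][q].max().round(1),np.median(y[r][q]).round(1),np.median(z[r][q]).round(1))
E
python3 e.py
```

```text
[[-26.0, 23.4], [-24.0, 35.2], [-22.0, 37.0], [-20.0, 38.5], [-18.0, 40.0], [-16.0, 41.0], [-14.0, 42.3], [-12.0, 42.9], [-10.0, 43.5], [-8.0, 43.5], [-6.0, 43.5], [-4.0, 43.6], [-2.0, 43.6], [0.0, 43.7], [2.0, 43.6], [4.0, 43.6], [6.0, 43.9], [8.0, 43.7], [10.0, 43.9], [12.0, 43.9], [14.0, 43.5], [16.0, 42.6], [18.0, 41.2], [20.0, 39.9], [22.0, 37.7], [24.0, 35.7], [26.0, 32.6], [28.0, 31.6], [30.0, 31.4], [32.0, 31.0], [34.0, 30.9], [36.0, 30.5], [38.0, 30.2], [40.0, 29.7], [42.0, 29.6], [44.0, 29.3], [46.0, 28.8], [48.0, 28.6], [50.0, 28.3], [52.0, 27.8], [54.0, 27.6], [56.0, 27.0], [58.0, 26.8], [60.0, 26.4], [62.0, 26.2], [64.0, 25.6], [66.0, 24.0]]
[[-13.0, 236.6], [-11.0, 247.7], [-9.0, 249.4], [-7.0, 251.0], [-5.0, 252.5], [-3.0, 253.7], [-1.0, 254.7], [1.0, 255.3], [3.0, 255.5], [5.0, 255.5], [7.0, 255.6], [9.0, 255.8], [11.0, 255.8], [13.0, 255.7], [15.0, 255.7], [17.0, 255.8], [19.0, 255.8], [21.0, 255.8], [23.0, 255.9], [25.0, 256.0], [27.0, 255.7], [29.0, 255.2], [31.0, 252.9], [33.0, 251.3], [35.0, 249.1], [39.0, 244.6], [41.0, 243.8], [43.0, 243.3], [45.0, 243.1], [47.0, 242.8], [49.0, 242.5], [51.0, 242.2], [53.0, 241.9], [55.0, 241.6], [57.0, 241.2], [59.0, 240.9]]
228 516.1 555.6 13.2 232.9
240 516.0 555.8 12.9 243.9
252 516.3 555.3 10.1 248.5
264 516.0 555.5 6.6 251.2
276 510.6 561.5 2.6 252.9
288 510.3 561.5 -1.3 254.8
300 510.2 561.7 -6.0 255.4
312 510.5 561.9 -10.8 256.1
324 510.3 562.0 -16.1 256.0
336 514.6 557.0 -21.8 255.9
348 514.7 557.1 -28.0 255.4
```

Run:
```python
from h import *
rot=[0,np.pi/2,-np.pi/2]
tx,ty=536.0,-16.8
env.move_l([tx,ty,160],rot,max_speed=150)
env.move_l([tx,ty,146],rot,max_speed=80);env.pause(.2)
p,o=st();print(p,o)
cx,cy=2*tx-p[0],2*ty-p[1]
lower([cx,cy],rot,143.5,137,step=.6,df=2.5)
env.pause(.1);print(st())
hand.grip(0.8);s=env.get_state();print(s['clock'],s['width'],s['ft_force'])
env.move_l([tx,ty,235],rot,max_speed=120)
env.move_l([tx,ty,275],rot,max_speed=200);env.pause(.15)
print(st(),env.get_state()['clock']);pic,W=look('w_fin');W=W+[0,0,.68]
z=W[...,2];x=W[...,0];y=W[...,1]
m=(z>150)&(z<175)&(np.hypot(x-536,y+14)<60)
co,s_,dr,ww,r=wedge_fit(W[m],163,0,0,thr=1.5);print('lumptop',co,co@[*r[0],1])
m=(z>128)&(z<175)&(np.hypot(x-536,y+30)<80);r=cv2.minAreaRect(W[m][:,:2].astype(np.float32));print('lump',r,longdir(r))
m=(z>118)&(z<126)&(np.abs(x-536)<30)&(y>-5)&(y<50);print('small top',np.median(z[m]),W[m].max(0),W[m].min(0))
p,d=capture('scene');cv2.imwrite('pics/scene1.png',p)
```

```text
[536.23562953 -16.7903681  146.45327904] [ 1.52999508  1.57013047 -0.04070737]
lower 139.3 df 7.95 [535.89 -16.82 140.01] [-2.3  0.8  5.9] 30.6583
(array([535.83228956, -16.77799818, 140.00429785]), array([1.58362554, 1.57001121, 0.01282108]))
31.15 0.8000081494961113 [ 1.0060683  -0.00522223  0.05235791]
(array([535.51473123, -16.77908478, 273.55570347]), array([-1.60751712,  1.56852482,  3.10485914])) 32.6
lumptop [ 1.44737209e-02 -2.82712147e-02  1.57577077e+02] 165.65483522052926
lump ((535.5023193359375, -32.76496124267578), (95.45983123779297, 40.02593994140625), 89.86947631835938) 1.5685189
small top 122.00536091715708 [560.92036261  31.27248589 124.4115449 ] [510.65711789  -4.97647964 119.24254648]
```

View pics/w_fin.png

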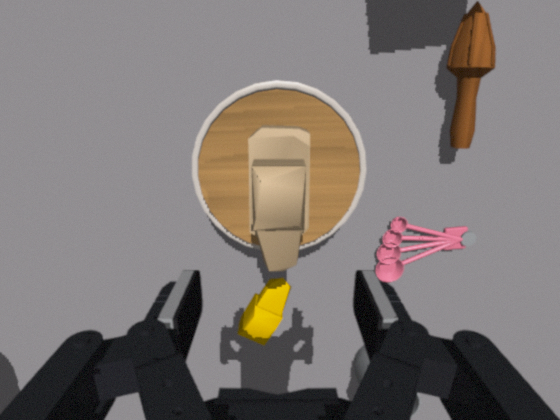

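View pics/scene1.png

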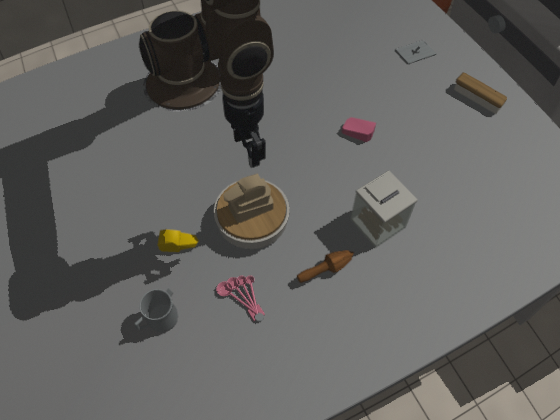

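Run:
```python
from plant import hand_in
hand_in()
```

```text
the job is handed in; nothing more can be done
```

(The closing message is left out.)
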